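# Lock the bayonet cap of the test-fluid filter

## Task

Two test-fluid filters with black bar-handled caps stand on the workbench; one cap is locked, the other has only been dropped in: it stands up on its spring, with its handle across the housing's two feet. Lock that one: push the cap fully down against its spring, turn it about a quarter turn clockwise (seen from above) until its handle lines up with the feet, and let go so that it springs up into its notches and stays. Leave the other filter alone.

Things in the scene. Friction and masses are not known exactly. Their poses are not given: they have to be found in the camera images.
- cap: Unlocked cap: black disc 76 mm across, 6 mm thick, with an upright bar handle on top, 60 long, 12 thick, its top 39 mm above the origin. Origin: on the axis, underside of the disc, 86 mm above the bench at the start; x along the handle (either end), z up. Grip the bar across its 12 mm, near its middle, fingertips just above the disc. Handle starts 80±4 deg anticlockwise of the housing's x
- filter: Its housing, fixed to the bench: round aluminium bowl 80 mm across, rim 70 mm high; two bolted feet reach 65 mm from the axis along x, two brass nipples along y. Origin: on the axis at the bench top. Locking: cap fully down (disc on the rim), turned 80 deg clockwise (10 deg either way will do; a stop lies just beyond), then let go: it rises 7 mm into its notches, origin 77 mm above the bench
- filter_spring (a joint): The spring plate under the cap, travel in m: 0 at the start, 0.016 with the cap fully down (it can turn only in the last 3 mm), 0.009 when locked. It pushes the cap up with 4 N at the start, 8 N locked, 11 N fully down
- locked_filter: The other filter, of the same make, its cap already locked: handle in line with its feet, handle top 116 mm above the bench. Origin: on its axis at the bench top; x along feet and handle. Fixed; leave it alone
Things that resemble listed ones, but are neither listed nor needed, are in the scene too. There is more than one size of the cap; the job needs the larger.

How it is judged:
At the end, for the whole second after the job is handed in: The cap sits locked in its housing, released and at rest: handle within 14 degrees of the line of the feet, its disc's underside 74.5 to 80.5 mm above the bench (sprung up into the notches), upright within 7 degrees and within 10 mm of the housing's axis (angle between the x axis of cap and the x axis of filter, either way round below 0.25 rad and z of cap in the frame of filter between 0.0745 and 0.0805 m and horizontal distance between cap and filter below 0.01 m and angle between cap's own z axis and vertical below 0.12 rad and linear speed of cap below 0.02 m/s); the robot touches nothing.
It fails at once if the locked filter is pushed or gripped (more than 5 N) (contact force between any of the fingers, the arm and locked_filter above 5 N).
It also fails if it takes over 38 s, if anything falls off the work surface, if the arm or the gripper's body presses on something with over 40 N, if the wrist force passes 120 N, or if a joint passes its speed limit or range.

## Robot

A 7-joint arm with a two-finger parallel gripper is mounted at the origin on a cart in front of the work surface, level with it; the furniture and walls round the work are solid. World frame = base frame: x ahead of the robot, y to its left, z up, the work surface at z = 0. Lengths are in m, angles in rad, forces in N, time in s.
With the tool pointing down it reaches from about 0.4 to 0.85 m from the base axis. Payload 4.5 kg.
Tool frame: the origin (TCP) lies on the centre line of the jaws, within the pads' length; the fingertips stand r.tcp_to_tips ahead of it and the grasp point (between the pads) lies 11 mm behind it (r.tcp_to_tips is the distance from the TCP to the fingertips, in m); y points along the fingers, x is the direction in which the jaws open and shut, and the axes are right-handed (so a half turn about y gives the same grasp; the last joint's range is limited). The gripper opens to 88 mm and grips with 3 to 60 N. Pads are 18 mm wide; open, the fingers measure 123 mm over their backs; the gripper's body (75 mm by 187 mm) begins 45 mm behind the grasp point.
Start: joints at [1.31, 0.689, -0.195, 1.565, 0.157, 0.902, -0.215], TCP at [0.182, -0.598, 0.247] pointing down, gripper open.
Joint ranges: [-3.01, 3.01], [-0.46, 2.08], [-1.47, 1.51], [0.13, 2.56], [-1, 4.14], [0.04, 2.09], [-2.66, 2.66]. Speed limits (rad/s): [2.57, 2.57, 3.14, 3.14, 3.14, 3.14, 3.14].

## Interface

Orientations are given as a unit quaternion [x, y, z, w].
In Python, from plant import r gives the robot as it stands. The module is installed in compiled form; this text tells all that it offers.
- The arm moves only by the shell command python3 -m inch 'ROWS' [OPENING] [FORCE]. ROWS is text: rows parted by semicolons, each of 4 numbers parted by spaces: the shift along the tool's x, y, z in mm, then the turn about the tool's y in degrees. In form: x y z spin; .... A call has 1 to 10 rows; each row is the pose to reach, as a shift and turn from the pose commanded when the call began, along the tool's axes at that moment; what a row does not reach only later rows make up. A row lasts 1/10 s, in which the tool goes at most 50 mm and 8.59 degrees, less where a joint would pass 70% of its speed; a pose out of reach is approached as far as the arm can. A call with a gripper value outside its range is refused whole. OPENING is the gripper command: -1 is shut, 1 is fully open, values between are in proportion, set as the call begins (- or left out, the last holds). The fingers move at their own pace and stop on an object; FORCE is the grip in N (left out, the last holds). Time passes only in rows, so rows that repeat a pose let the fingers close. It gives the time, the measured TCP pose, the force and the opening at its end, in the units of the state.
- r.get_state(): the state, without advancing time (a new reading comes with each control period).
- r.snapshot(name): name is "scene" or "top"; returns a dict with "frame" (480x640x3 uint8, red, green, blue), "intrinsics" (3x3 intrinsics, pixels), "R" (3x3) and "t" (3): a world point X has camera coordinates R X + t. Camera axes: x right, y down, z forward; pixel columns grow to the right and rows downward; lengths in m; the calibration is good to about 2 mm. A picture is of the moment at which its call begins. There is no depth.
- r.finish_job(): hands the job in, once; it reports no verdict.
Trained networks look in the newest picture that a camera, given by its name, has taken for a name from the list of things; names that differ only in an ending like _2 or _b are one class to them, and where a whole thing is asked for, a point or a joint stands for the part that bears it (a point fixed in the world has none). Each returns a list of dicts, best first, with "p" (0 to 1); they miss things now and then, are a little off and sometimes report something else, mostly with a low value. They report only what shows in the picture. A call takes as long as a camera call. They do not tell look-alikes from the thing itself.
- r.trace(camera, name): "region" (480x640 bool, what is visible of it) and "centre" ([row, column] in pixels, amid what is visible of it).
- r.tip_of(camera, name): "centre" ([row, column] in pixels: a listed point, or the origin of a listed thing).
The state is a dict: "clock": time; "q": joint angles; "qd": joint speeds; "joint_torque": joint torques, N m; "tool_pos": TCP position; "eef_rot": TCP orientation; "contact_force": force on the tool from outside, world axes, zero at the start; "moment": the same for the moment, N m; "opening": opening from 0.0 (shut) to 1.0 (fully open).
Only numpy, scipy, OpenCV 4.12 (cv2) and the standard library are available. Lean on these libraries where they do the work, as an engineer would, in place of code of your own. Each camera call takes 0.05 s, during which the arm holds its last target.

## Working session

There is one attempt and no reset: what is moved stays moved. The work goes in short steps, Python scripts to look and compute and a shell command to move; the robot and the scene stay as the last step left them, time stands still between calls to the robot, and variables do not carry over. Pictures are saved under pics/ and viewed, and the job is handed in when it is done.

```bash
mkdir -p pics; ls; python3 - <<'E'
from plant import r
import cv2,numpy as np
s=r.get_state();print({k:np.round(v,3) for k,v in s.items()},r.tcp_to_tips)
for c in("scene","top"):
    d=r.snapshot(c);cv2.imwrite(f"pics/{c}0.png",d["frame"][:,:,::-1])
    print(c,d["intrinsics"].tolist(),np.round(d["R"],4).tolist(),np.round(d["t"],4).tolist())
    for n in("cap","filter","locked_filter"):
        print(n,[(round(o["p"],2),np.round(o["centre"]).tolist()) for o in r.tip_of(c,n)],[(round(o["p"],2),np.round(o["centre"]).tolist(),int(o["region"].sum())) for o in r.trace(c,n)])
E
```

```text
pics
{'clock': np.float64(0.0), 'q': array([ 1.31 ,  0.69 , -0.195,  1.566,  0.157,  0.902, -0.215]), 'qd': array([ 0.001,  0.001, -0.001, -0.001, -0.   ,  0.001,  0.001]), 'joint_torque': array([ 0.0000e+00, -5.2757e+01, -1.2670e+00, -1.5343e+01, -5.3000e-02,
        7.0000e-03,  0.0000e+00]), 'tool_pos': array([ 0.181, -0.597,  0.246]), 'eef_rot': array([-0.568,  0.422, -0.421,  0.568]), 'contact_force': array([ 0.04 , -0.365,  0.345]), 'moment': array([-0.036,  0.002,  0.063]), 'opening': np.float64(1.003)} 0.008
scene [[464.85293721298444, 0.0, 317.7928666388998], [0.0, 464.85293721298444, 247.18982580412518], [0.0, 0.0, 1.0]] [[-0.5886, -0.8084, -0.0057], [-0.4379, 0.3248, -0.8383], [0.6795, -0.491, -0.5452]] [0.495, 0.2178, 0.677]
cap [(0.81, [288.0, 222.0]), (0.78, [282.0, 277.0])] [(0.83, [278.0, 277.0], 1399), (0.63, [292.0, 222.0], 636)]
filter [(0.8, [323.0, 280.0])] [(0.69, [316.0, 280.0], 2135)]
locked_filter [(0.78, [268.0, 379.0])] [(0.8, [254.0, 380.0], 2384)]
top [[443.34841548499895, 0.0, 322.27362571872686], [0.0, 443.34841548499895, 244.69357517960435], [0.0, 0.0, 1.0]] [[0.0252, -0.9997, -0.0013], [-0.9851, -0.0246, -0.1702], [0.1701, 0.0055, -0.9854]] [0.2351, 0.5391, 0.8292]
cap [(0.73, [273.0, 264.0]), (0.71, [225.0, 243.0])] [(0.76, [223.0, 244.0], 490), (0.58, [276.0, 263.0], 1312)]
filter [(0.57, [280.0, 263.0])] [(0.57, [290.0, 273.0], 615)]
locked_filter [(0.86, [278.0, 386.0])] []
```

View pics/scene0.png

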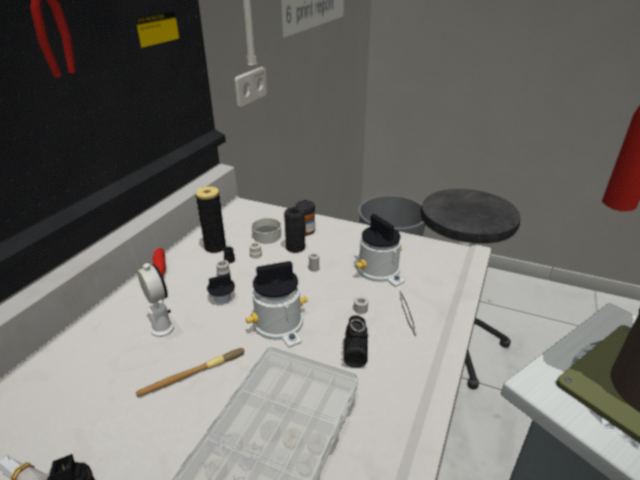

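View pics/top0.png

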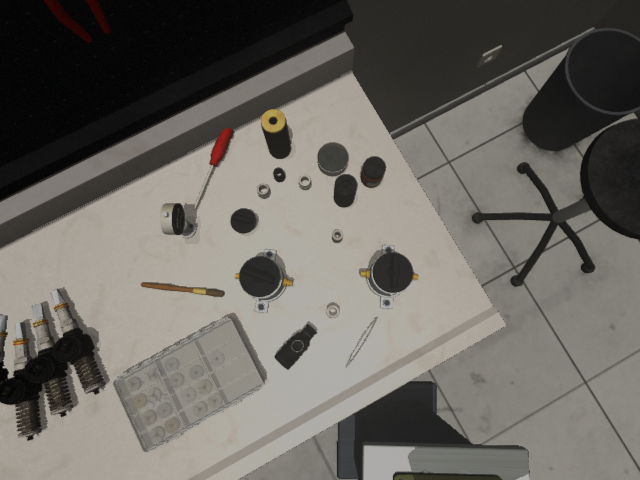

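The picture shows three candidates, with (col, row) taken from the top view:
- The cap at (262,275) sits in a housing and looks raised, with its handle across the feet.
- The cap at (243,221) is smaller and lies loose on the bench, so it is the decoy.
- The cap at (391,272) is on the other filter and locked.

The first fits the description. I'll check it in an enlarged crop.

```bash
cat > h.py <<'E'
from plant import r
import cv2,numpy as np
def ray(d,u,v,z):
    K,R,t=d["intrinsics"],np.array(d["R"]),np.array(d["t"])
    c=-R.T@t; w=R.T@np.linalg.inv(K)@np.array([u,v,1.]); return c+w*(z-c[2])/w[2]
def proj(d,X):
    p=np.array(d["intrinsics"])@(np.array(d["R"])@np.array(X,float)+d["t"]); return p[:2]/p[2]
E
python3 - <<'E'
from h import *
a=r.snapshot("scene");A=a["frame"][:,:,::-1];b=r.snapshot("top");B=b["frame"][:,:,::-1]
ca=cv2.resize(A[230:360,230:330],None,fx=4,fy=4,interpolation=cv2.INTER_CUBIC)
cb=cv2.resize(B[225:325,215:315],None,fx=4,fy=4,interpolation=cv2.INTER_CUBIC)
cb=cv2.copyMakeBorder(cb,0,120,0,0,cv2.BORDER_CONSTANT)
o=np.hstack([ca,cb]);o=cv2.convertScaleAbs(o,alpha=1.0);o=(255*(o/255.)**.5).astype('uint8');cv2.imwrite("pics/crop1.png",o)
for d,c in((a,"scene"),(b,"top")):
    for o in r.tip_of(c,"cap"): print(c,"cap",ray(d,*o["centre"][::-1],.086).round(4), round(o["p"],2))
    for o in r.tip_of(c,"filter"): print(c,"filter",ray(d,*o["centre"][::-1],0).round(4))
    for o in r.tip_of(c,"locked_filter"): print(c,"lf",ray(d,*o["centre"][::-1],0).round(4))
E
```

```text
scene cap [0.4663 0.3579 0.086 ] 0.65
scene cap [0.5048 0.4414 0.086 ] 0.62
scene filter [0.4716 0.3569 0.    ]
scene lf [0.4728 0.113  0.    ]
top cap [0.4599 0.3621 0.086 ] 0.79
top cap [0.5613 0.4004 0.086 ] 0.78
top lf [0.4799 0.1137 0.    ]
```

View pics/crop1.png

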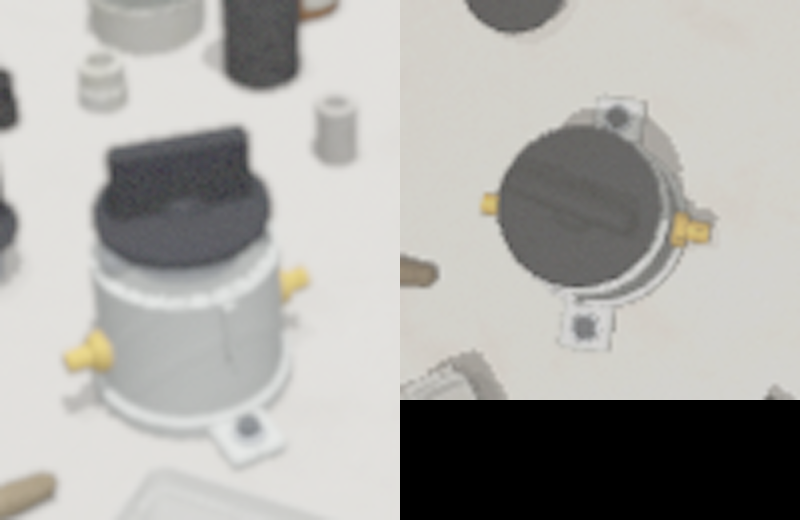

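The crop confirms it. This cap stands up clear of the rim, and its bar runs along the brass nipples, across the feet. The bolts show in the crop at about (617,117) and (585,327). Next I'll measure the axis, the feet line and the handle line.

```bash
python3 - <<'E'
from h import *
a=r.snapshot("scene");b=r.snapshot("top")
tp=lambda u,v:((u-400)/4+215,v/4+225)
sc=lambda u,v:(u/4+230,v/4+230)
f1=ray(b,*tp(617,117),.008);f2=ray(b,*tp(585,327),.008)
print("bolts",f1,f2,"mid",(f1+f2)/2,"ang",np.degrees(np.arctan2(*(f1-f2)[1::-1])),np.linalg.norm(f1-f2))
f3=ray(a,*sc(248,428),.008);print("bolt scene",f3)
print("disc centre top",ray(b,*tp(580,205),.092))
h1=ray(a,*sc(110,152),.125);h2=ray(a,*sc(245,131),.125)
print("handle scene",h1,h2,np.degrees(np.arctan2(*(h2-h1)[1::-1])),np.linalg.norm(h2-h1))
# overlay
cx=np.array([.464,.3605]);
E
```

```text
bolts [0.51699656 0.35717632 0.008     ] [0.40976267 0.36841821 0.008     ] mid [0.46337961 0.36279726 0.008     ] ang -5.9847527124437825 0.10782155721757679
bolt scene [0.41195862 0.36536393 0.008     ]
disc centre top [0.46310892 0.36181456 0.092     ]
handle scene [0.47010571 0.38754539 0.125     ] [0.45036295 0.3364616  0.125     ] -111.13041691662278 0.0547661450557779
```

```bash
cat > ov.py <<'E'
from h import *
import sys
def overlay(x,y,psi,feet,z0,out):
    ims=[]
    for c,(r0,r1,c0,c1) in (("scene",(240,350,230,330)),("top",(225,335,210,310))):
        d=r.snapshot(c);I=d["frame"][r0:r1,c0:c1,::-1];I=(255*(I/255.)**.5).astype('uint8')
        I=cv2.resize(I,None,fx=4,fy=4,interpolation=cv2.INTER_CUBIC)
        def P(pts,col):
            q=np.array([(proj(d,p)-[c0,r0]+.5)*4 for p in pts]);cv2.polylines(I,[q.astype(np.int32)],True,col,1,cv2.LINE_AA)
        t=np.linspace(0,2*np.pi,60)
        P([[x+.038*np.cos(k),y+.038*np.sin(k),z0+.006] for k in t],(0,0,255))
        C,S=np.cos(np.radians(psi)),np.sin(np.radians(psi))
        for z,col in((z0+.039,(0,255,0)),(z0+.006,(255,255,0))):
            P([[x+C*u-S*v,y+S*u+C*v,z] for u,v in((.03,.006),(-.03,.006),(-.03,-.006),(.03,-.006))],col)
        C,S=np.cos(np.radians(feet)),np.sin(np.radians(feet))
        P([[x+.065*C,y+.065*S,.006],[x-.065*C,y-.065*S,.006]],(255,0,0))
        ims.append(I)
    cv2.imwrite(out,np.hstack(ims))
E
python3 -c "
from ov import *
overlay(.464,.361,72,-6,.086,'pics/ov1.png')"
```

```text
(no output)
```

View pics/ov1.png

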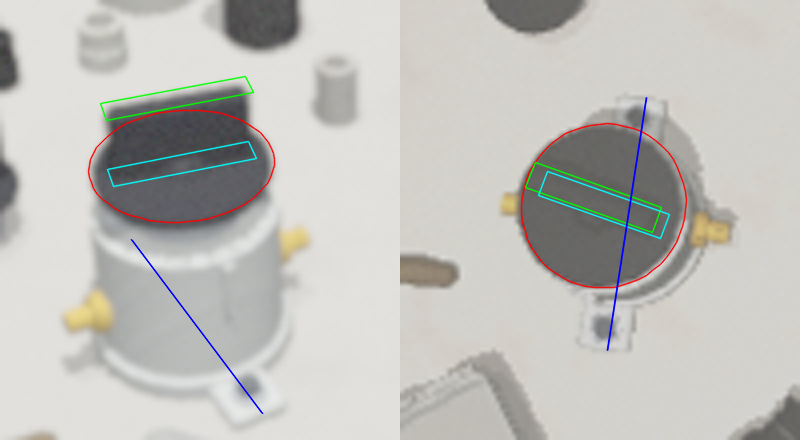

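```bash
python3 - <<'E'
from h import *
b=r.snapshot("top");I=np.mean([r.snapshot("top")["frame"].astype(float) for _ in range(3)],0)[245:310,225:295,::-1]
o=np.clip((I-15)*5,0,255).astype('uint8');o=cv2.resize(o,None,fx=5,fy=5,interpolation=cv2.INTER_CUBIC)
a=r.snapshot("scene")["frame"].astype(float)[250:315,240:310,::-1];p=np.clip((a-5)*4,0,255).astype('uint8');p=cv2.resize(p,None,fx=5,fy=5,interpolation=cv2.INTER_CUBIC)
cv2.imwrite("pics/con.png",np.hstack([o,p]))
E
```

```text
(no output)
```

View pics/con.png

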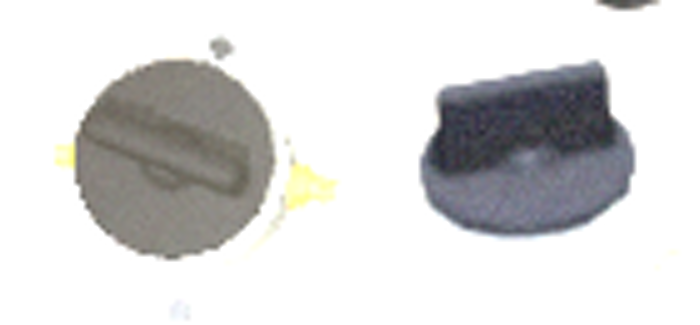

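```bash
python3 - <<'E'
from h import *
b=r.snapshot("top");a=r.snapshot("scene")
T=lambda u,v:(u/5+225,v/5+245); S=lambda u,v:((u-350)/5+240,v/5+250)
def ang(d,p,q,z):
    P,Q=ray(d,*p,z),ray(d,*q,z);D=P-Q;return np.degrees(np.arctan2(D[1],D[0]))%180,((P+Q)/2).round(4),np.linalg.norm(D).round(3)
print(ang(b,T(115,98),T(248,150),.125));print(ang(b,T(85,135),T(235,193),.125))
print(ang(a,S(445,90),S(598,64),.125));print(ang(a,S(442,103),S(605,75),.125))
print(ang(b,T(221,47),T(180,310),.010))
print("disc",ray(b,*T(174,158),.092))
s=r.get_state()
from scipy.spatial.transform import Rotation as Ro
print(Ro.from_quat(s["eef_rot"]).as_matrix().round(3),s["tool_pos"])
E
```

```text
(np.float64(70.1669942318267), array([0.4715, 0.3553, 0.125 ]), np.float64(0.051))
(np.float64(70.45101758027015), array([0.4571, 0.3623, 0.125 ]), np.float64(0.058))
(np.float64(70.24990172953581), array([0.4603, 0.3622, 0.125 ]), np.float64(0.05))
(np.float64(70.3055281508092), array([0.4542, 0.3651, 0.125 ]), np.float64(0.053))
(np.float64(173.8201389108179), array([0.4628, 0.3628, 0.01  ]), np.float64(0.108))
disc [0.46245193 0.36215223 0.092     ]
[[ 0.291  0.     0.957]
 [-0.957 -0.     0.291]
 [ 0.    -1.     0.   ]] [ 0.18162224 -0.59806969  0.24674004]
```

```bash
python3 -m inch '-12 -5 45 -7.5;-24 -10 90 -15;-36 -15 135 -22.5;-48 -20 180 -30;-60 -25 225 -37.5;-72 -30 270 -45;-84 -30 315 -52.5;-97 -30 362 -60;-97 -30 362 -60'; cat > st.py <<'E'
from h import *
from scipy.spatial.transform import Rotation as Ro
import sys
def st(tx=None,ty=None,tz=None,hd=None):
    s=r.get_state();M=Ro.from_quat(s["eef_rot"]).as_matrix();p=s["tool_pos"]
    h=np.degrees(np.arctan2(M[1,0],M[0,0]))
    print("t",s["clock"],"pos",p.round(4),"hd",h.round(2),"q",np.round(s["q"],2),"F",np.round(s["contact_force"],1),"M",np.round(s["moment"],2),"op",round(float(s["opening"]),3),"tilt",M[:,1].round(3))
    if tx is not None: print("tool shift mm",(M.T@(np.array([tx,ty,tz])-p)*1000).round(1),"spin",(h-hd).round(1))
if __name__=="__main__": st(*map(float,sys.argv[1:]))
E
python3 st.py .57 .05 .27 40
```

```text
clock: 2.55
tool_pos: [0.5072, -0.3925, 0.2772]
eef_rot: [-0.701, 0.074, -0.078, 0.705]
contact_force: [-0.6, 0.8, -0.2]
opening: 0.998
t 2.55 pos [ 0.5072 -0.3925  0.2772] hd -12.31 q [ 0.84  0.71 -0.48  1.47  0.34  1.04  0.08] F [-0.6  0.8 -0.2] M [ 0.01 -0.03 -0.  ] op 0.998 tilt [ 0.007  0.005 -1.   ]
tool shift mm [-33.    9.9 445.7] spin -52.3
```

```bash
python3 -m inch '-3 0 44 -8;-6 0 88 -16;-10 0 132 -24;-13 0 176 -32;-17 0 220 -40;-20 0 264 -48;-24 0 308 -56;-27 0 352 -64;-30 0 400 -72;-33 0 445 -80'; python3 st.py .4625 .362 .25 160.3
```

```text
clock: 3.55
tool_pos: [0.5687, 0.0421, 0.2769]
eef_rot: [0.589, 0.391, -0.391, -0.589]
contact_force: [-0.7, 0.2, -0.2]
opening: 1.002
t 3.55 pos [0.5687 0.0421 0.2769] hd 67.14 q [ 0.31  0.69 -0.83  1.68  0.58  1.04  0.46] F [-0.7  0.2 -0.2] M [ 0.05 -0.17 -0.02] op 1.002 tilt [ 0.    -0.001 -1.   ]
tool shift mm [253.5  26.6 222.2] spin -93.2
```

```bash
python3 -m inch '25 0 22 -8.5;50 0 44 -17;75 0 66 -25.5;100 0 88 -34;127 0 111 -42.5;152 0 133 -51;177 5 155 -59.5;203 10 178 -68;228 15 200 -76.5;251 20 220 -85'; python3 -m inch '0 0 0 -4;0 0 0 -7.5;0 0 0 -7.5'; python3 st.py .4625 .362 .2 160.3
```

```text
clock: 4.55
tool_pos: [0.4645, 0.3589, 0.2564]
eef_rot: [-0.17, -0.686, 0.687, 0.17]
contact_force: [0.2, 0.1, 0.3]
opening: 0.999
clock: 4.85
tool_pos: [0.465, 0.3577, 0.2562]
eef_rot: [-0.127, -0.695, 0.696, 0.127]
contact_force: [0.3, 0.0, 0.4]
opening: 1.001
t 4.85 pos [0.465  0.3577 0.2562] hd 159.35 q [-0.15  0.86 -1.17  1.65  0.84  1.22  1.27] F [0.3 0.  0.4] M [ 0.13 -0.1  -0.01] op 1.001 tilt [-0.    -0.001 -1.   ]
tool shift mm [ 3.8 56.2 -3.2] spin -0.9
```

```bash
python3 -m inch '2 35 -2 0;4 70 -3 -1;4 94 -3 -1;4 94 -3 -1;4 94 -3 -1' 0; python3 st.py .4625 .362 .1035 160.3; python3 - <<'E'
from h import *
ims=[]
for c,(r0,r1,c0,c1) in(("scene",(180,330,200,350)),("top",(200,350,190,340))):
    I=r.snapshot(c)["frame"][r0:r1,c0:c1,::-1];ims.append(cv2.resize((255*(I/255.)**.5).astype('uint8'),(400,400),interpolation=cv2.INTER_CUBIC))
cv2.imwrite("pics/pre.png",np.hstack(ims))
E
```

```text
clock: 5.35
tool_pos: [0.4624, 0.3622, 0.1632]
eef_rot: [0.121, 0.697, -0.697, -0.121]
contact_force: [-0.1, 0.6, 0.3]
opening: 0.571
t 5.35 pos [0.4624 0.3622 0.1632] hd 160.3 q [-0.19  0.97 -1.09  1.74  0.98  1.08  1.18] F [-0.1  0.6  0.3] M [ 0.09 -0.13 -0.02] op 0.571 tilt [ 0.  0. -1.]
tool shift mm [-0.2 59.7  0.1] spin -0.0
```

View pics/pre.png

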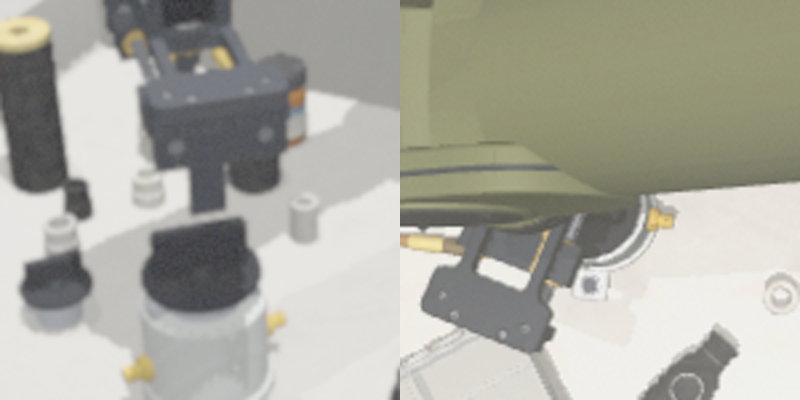

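The scene view (left) shows the near finger at (207,190), above the middle of the bar at (200,235), with the jaws opening across it. I'll descend now.

```bash
python3 -m inch '0 20 0 0;0 40 0 0;0 50 0 0;0 55 0 0;0 58 0 0;0 58 0 0'; python3 st.py
```

```text
clock: 6.05
tool_pos: [0.4623, 0.3626, 0.1052]
eef_rot: [0.121, 0.697, -0.697, -0.12]
contact_force: [0.6, -0.5, 0.1]
opening: 0.501
t 6.05 pos [0.4623 0.3626 0.1052] hd 160.38 q [-0.21  1.05 -1.03  1.77  1.08  1.    1.11] F [ 0.6 -0.5  0.1] M [ 0.08 -0.09 -0.02] op 0.501 tilt [ 0.001  0.001 -1.   ]
```

```bash
python3 -m inch '0 1 0 0;0 1 0 0;0 1 0 0;0 1 0 0;0 1 0 0;0 1 0 0;0 1 0 0;0 1 0 0' -1 30; python3 st.py
```

```text
clock: 6.85
tool_pos: [0.4621, 0.3623, 0.1038]
eef_rot: [0.12, 0.697, -0.697, -0.12]
contact_force: [0.3, -0.3, 1.6]
opening: 0.131
t 6.85 pos [0.4621 0.3623 0.1038] hd 160.39 q [-0.21  1.05 -1.03  1.77  1.08  1.    1.11] F [ 0.3 -0.3  1.6] M [ 0.07 -0.07  0.01] op 0.131 tilt [ 0.  0. -1.]
```

The bar is gripped, with the opening at about 11.5 mm. I'll push down next.

```bash
python3 -m inch '0 3 0 0;0 6 0 0;0 9 0 0;0 12 0 0;0 14 0 0;0 16 0 0;0 16 0 0;0 16 0 0' - 45; python3 st.py
```

```text
clock: 7.65
tool_pos: [0.4621, 0.3625, 0.0884]
eef_rot: [0.121, 0.697, -0.697, -0.12]
contact_force: [-0.9, -2.6, 9.2]
opening: 0.13
t 7.65 pos [0.4621 0.3625 0.0884] hd 160.4 q [-0.22  1.07 -1.01  1.78  1.1   0.98  1.09] F [-0.9 -2.6  9.2] M [-0.42  0.11 -0.01] op 0.13 tilt [ 0.001  0.    -1.   ]
```

```bash
python3 -m inch '0 1 0 0;0 1.5 0 0;0 2 0 0;0 2 0 0;0 2 0 0'; python3 st.py
```

```text
clock: 8.15
tool_pos: [0.4621, 0.3624, 0.0878]
eef_rot: [0.121, 0.697, -0.697, -0.12]
contact_force: [-0.7, -5.0, 18.4]
opening: 0.131
t 8.15 pos [0.4621 0.3624 0.0878] hd 160.4 q [-0.22  1.07 -1.01  1.78  1.11  0.98  1.09] F [-0.7 -5.  18.4] M [-0.91  0.4  -0.05] op 0.131 tilt [ 0.002 -0.    -1.   ]
```

The cap is fully down: z has stalled and the force is 18 N, above the spring's 11 N. I'll turn it clockwise.

```bash
python3 -m inch '0 0 0 4;0 0 0 8;0 0 0 12;0 0 0 16;0 0 0 20;0 0 0 20;0 0 0 20'; python3 st.py .4625 .362 .0878 83.8
```

```text
clock: 8.85
tool_pos: [0.4624, 0.364, 0.0878]
eef_rot: [0.24, 0.667, -0.664, -0.239]
contact_force: [-1.4, -1.5, 15.2]
opening: 0.131
t 8.85 pos [0.4624 0.364  0.0878] hd 140.41 q [-0.24  1.05 -0.95  1.78  1.07  0.93  0.77] F [-1.4 -1.5 15.2] M [-0.28  0.15 -0.08] op 0.131 tilt [ 0.002  0.003 -1.   ]
tool shift mm [-1.4 -0.   1.5] spin 56.6
```

```bash
python3 -m inch '0 0 0 5;0 0 0 10;0 0 0 15;0 0 0 20;0 0 0 25;0 0 0 30;0 0 0 35;0 0 0 40;0 0 0 40'; python3 -m inch '0 0 0 4;0 0 0 8;0 0 0 12;0 0 0 15;0 0 0 17;0 0 0 17;0 0 0 17'; python3 st.py .4625 .362 .0878 83.8
```

```text
clock: 9.75
tool_pos: [0.4623, 0.3643, 0.0878]
eef_rot: [0.453, 0.544, -0.542, -0.453]
contact_force: [-1.3, -0.6, 16.0]
opening: 0.132
clock: 10.45
tool_pos: [0.4625, 0.3643, 0.0878]
eef_rot: [-0.527, -0.472, 0.469, 0.528]
contact_force: [-0.7, -0.6, 15.2]
opening: 0.13
t 10.45 pos [0.4625 0.3643 0.0878] hd 83.44 q [-0.33  0.97 -0.76  1.78  0.93  0.79 -0.12] F [-0.7 -0.6 15.2] M [-0.28  0.1   0.06] op 0.13 tilt [ 0.003  0.004 -1.   ]
tool shift mm [-2.3 -0.  -0.2] spin -0.4
```

```bash
python3 -m inch '0 -2 0 0;0 -4 0 0;0 -6 0 0;0 -8 0 0;0 -9 0 0;0 -9 0 0;0 -9 0 0'; python3 st.py
```

```text
clock: 11.15
tool_pos: [0.4625, 0.3639, 0.0948]
eef_rot: [-0.527, -0.471, 0.469, 0.529]
contact_force: [2.0, 5.0, -0.1]
opening: 0.132
t 11.15 pos [0.4625 0.3639 0.0948] hd 83.41 q [-0.33  0.96 -0.77  1.78  0.92  0.8  -0.11] F [ 2.   5.  -0.1] M [ 1.17 -0.59 -0.  ] op 0.132 tilt [ 0.001  0.003 -1.   ]
```

```bash
python3 -m inch '0 -1 0 0;0 -2 0 0;0 -2 0 0;0 -2 0 0'; python3 st.py
```

```text
clock: 11.55
tool_pos: [0.4624, 0.3639, 0.095]
eef_rot: [-0.527, -0.471, 0.47, 0.529]
contact_force: [4.5, 9.2, -14.7]
opening: 0.136
t 11.55 pos [0.4624 0.3639 0.095 ] hd 83.42 q [-0.32  0.96 -0.77  1.78  0.92  0.8  -0.11] F [  4.5   9.2 -14.7] M [ 1.94 -1.04  0.06] op 0.136 tilt [-0.001  0.004 -1.   ]
```

The cap is caught. Pulling up gives −15 N and the TCP stays 7.2 mm above the bottomed position. I'll go back to neutral, open and withdraw.

```bash
python3 -m inch '0 2 0 0;0 2.5 0 0;0 2.5 0 0'; python3 -m inch '0 0 0 0;0 0 0 0;0 0 0 0;0 0 0 0;0 0 0 0;0 0 0 0' 0; python3 st.py; python3 -m inch '0 -10 0 0;0 -30 0 0;0 -60 0 0;0 -100 0 0;0 -140 0 0;0 -150 0 0;0 -150 0 0';python3 st.py .55 0.1 .26 60
```

```text
clock: 11.85
tool_pos: [0.4625, 0.3638, 0.0948]
eef_rot: [-0.527, -0.471, 0.469, 0.528]
contact_force: [2.2, 4.9, 4.1]
opening: 0.131
clock: 12.45
tool_pos: [0.462, 0.362, 0.094]
eef_rot: [0.528, 0.47, -0.471, -0.528]
contact_force: [-0.2, 0.3, 0.7]
opening: 0.501
t 12.45 pos [0.462 0.362 0.094] hd 83.39 q [-0.33  0.96 -0.77  1.78  0.92  0.8  -0.11] F [-0.2  0.3  0.7] M [-0.01 -0.14 -0.02] op 0.501 tilt [-0.    -0.001 -1.   ]
clock: 13.15
tool_pos: [0.4625, 0.3631, 0.2463]
eef_rot: [0.528, 0.472, -0.469, -0.528]
contact_force: [0.9, -0.1, -1.0]
opening: 0.501
t 13.15 pos [0.4625 0.3631 0.2463] hd 83.38 q [-0.25  0.78 -0.92  1.66  0.7   1.05  0.07] F [ 0.9 -0.1 -1. ] M [ 0.03 -0.16 -0.03] op 0.501 tilt [ 0.003  0.003 -1.   ]
tool shift mm [-251.2  -14.1 -117.2] spin 23.4
```

Next I'll back off to clear the cameras' view and check the result.

```bash
python3 -m inch '-40 -5 -10 3;-80 -10 -20 6;-120 -15 -40 9;-160 -20 -60 12;-200 -25 -80 15;-245 -30 -100 18;-290 -30 -110 21;-330 -30 -110 24;-330 -30 -110 24';python3 st.py;python3 -c "
from ov import *
overlay(.4625,.362,-6.2,-6.2,.077,'pics/fin.png')
for c in ('scene','top'):
  cv2.imwrite('pics/fin_%s.png'%c,r.snapshot(c)['frame'][:,:,::-1])"
```

```text
clock: 14.05
tool_pos: [0.5319, 0.0135, 0.2713]
eef_rot: [0.617, 0.344, -0.35, -0.615]
contact_force: [0.4, 0.1, 0.2]
opening: 0.498
t 14.05 pos [0.5319 0.0135 0.2713] hd 58.74 q [ 0.41  0.66 -0.89  1.79  0.61  1.    0.3 ] F [0.4 0.1 0.2] M [ 0.05 -0.12 -0.01] op 0.498 tilt [-0.006 -0.006 -1.   ]
```

View pics/fin.png

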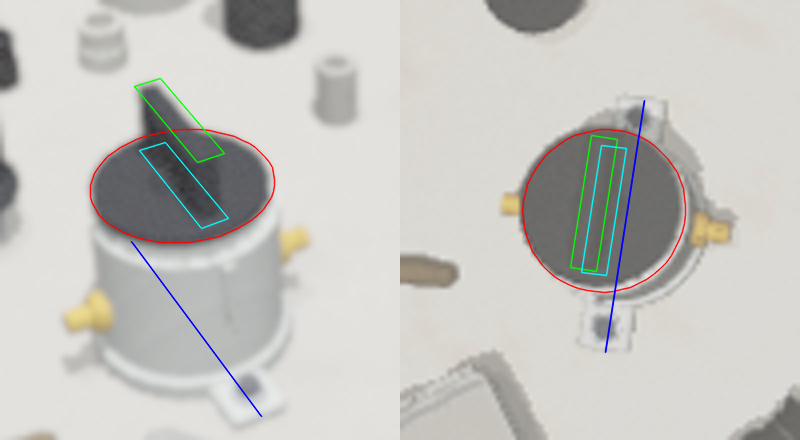

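View pics/fin_scene.png

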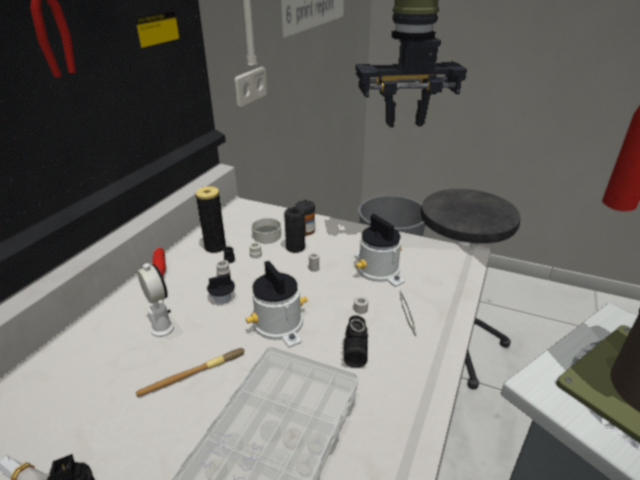

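In the scene view the cap at (275,285) now sits low, with its bar parallel to the feet and matching the locked filter at (380,245). The overlay lines up in the top view. The scene view keeps the same offset of about 2 px it had before the job. The locked filter hasn't moved and the arm is clear.

```bash
python3 -c "
from plant import r
print(r.finish_job())"
```

```text
the job is handed in; nothing more can be done
None
```

I locked the cap and handed the job in; the last clock reading, just before the final pictures, was 14.05 s of the 38 s allowed. I gripped the larger cap's bar, pushed it down until it stopped (18 N at the wrist), turned it 77° clockwise, and let it rise before opening and withdrawing.

**Last checks:**
- **Height:** the cap rose 7.0 mm from fully down, which matches the 7 mm expected.
- **Held in its notches:** a test pull of about 15 N upward did not lift it further.
- **Alignment:** the gripper's heading at release put the handle within about 1° of the measured line of the feet. The final pictures show the cap seated, with its handle parallel to the feet.
- **Surroundings:** the arm was well clear at the end, and the other filter was untouched.

**One disagreement:** the scene camera's overlay sat about 2 px (4–5 mm) off, both before and after the job, while the top camera's cap outline matched. I put this down to calibration and mainly relied on the top camera and the forces.

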